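Seat the stop bar in the press die bed and clamp it

ROBOT

A 6-joint arm with a two-finger parallel gripper is mounted at the origin on the work surface. World frame = base frame: x ahead of the robot, y to its left, z up, the work surface at z = 0. Lengths are in mm, angles in rad, forces in N, time in s.
With the tool pointing down it reaches from about 275 to 850 mm from the base axis. Payload 5.2 kg.
Tool frame: the origin (TCP) lies between the finger pads; the fingertips stand 19 mm ahead of it and the grasp point (between the pads) is the TCP; z points along the fingers, y is the direction in which the jaws open and shut (so a half turn about z gives the same grasp; the last joint's range is limited). The gripper opens to 85 mm and grips with 20 to 120 N. Pads are 22 mm wide; open, the fingers measure 114 mm over their backs; the gripper's body (76 mm by 85 mm) begins 54 mm behind the grasp point. The pads swing forward as they close: fully open they stand 13 mm farther back than shut.
Start: joints at [-1.543, 0.259, 1.535, -0, 1.348, -0.203], TCP at [125.837, -535.416, 250.31] pointing down, gripper open.
Joint ranges: [-3.14, 3.14], [-0.91, 2.08], [0.19, 2.58], [-1.22, 4.36], [0.22, 2.71], [-3.12, 3.12]. Speed limits (rad/s): [2.57, 2.57, 3.14, 3.14, 3.14, 3.14].

INTERFACE

Orientations are given as a 3x3 rotation matrix whose columns are the frame's x, y, z axes.
In Python, from bench import readout, imaging, job gives the robot as it stands. The module is installed in compiled form; this text tells all that it offers.
- The arm moves only by the tool send_rows, never from a script. Its argument "motion" is a list of rows, each a list of 3 entries, a list of its own where there are three numbers: the finger opening in cm, from 0 to 8.54, then the shift along the tool's x, y, z in cm, then the turn about the tool's z in rad. A call has 1 to 8 rows; each row shifts and turns the commanded pose from where the row before left it, along the tool's axes as they then stand; what a row does not reach is not made up. A row lasts 1/12 s, in which the tool goes at most 41.7 mm and 7.16 degrees, less where a joint would pass 70% of its speed; a pose out of reach is approached as far as the arm can. A call is refused whole if a number of a shift passes 4.17 or a number of a turn 0.125, either way. A call with a gripper value outside its range is refused whole. The fingers move at their own pace and stop on an object; "newtons" is the grip in N (left out, the last holds). Time passes only in rows, so rows that do not move let the fingers close. It gives the time, the measured TCP pose, the force and the opening at its end, in the units of the state.
- readout.sense(): the state, without advancing time (a new reading comes with each control period).
- imaging.get_image(name): name is "side" or "top"; returns (picture, depth): 480x640x3 uint8, red, green, blue; 480x640 float32, mm along the optical axis (not along the pixel's ray), 0 where there is no reading.
- imaging.camera_params(name): a dict with "vfov" (degrees; the focal length in pixels is half the picture's height over the tangent of half this angle, whatever the lens; pixels are square), "cx", "cy" (the principal point, pixels), "rvec" (rotation vector, rad) and "tvec" (3), from world to camera coordinates, as OpenCV has them. Camera axes: x right, y down, z forward; pixel columns grow to the right and rows downward; lengths in mm; the calibration is good to about 2 mm. A picture is of the moment at which its call begins. camera_params takes no time and is no camera call.
- job.hand_in(): hands the job in, once; it reports no verdict.
The state is a dict: "t": time; "joint_positions": joint angles; "qd": joint speeds; "joint_efforts": joint torques, N m; "eef_pos": TCP position; "tool_rot": TCP orientation; "ft_force": force on the tool from outside, world axes, zero at the start; "ft_torque": the same for the moment, N m; "grip_width": opening from 0.0 (shut) to 1.0 (fully open).
Only numpy, scipy, OpenCV 4.12 (cv2) and the standard library are available. Lean on these libraries where they do the work, as an engineer would, in place of code of your own. Each camera call takes 0.05 s, during which the arm holds its last target. There are 200 camera calls.

TASK

Pick up the narrow round-nosed steel bar by its upright grip, lay it on the sill of the press die bed and slide it nose first into the covered slot until you feel it reach the hidden stop; press it fully home, but gently, because the stop is set to a different depth for every job. Then leave the bar there and swing the clamp lever right over, away from the slot mouth. Leave the wide bar and the magnet assemblies where they are.

Things in the scene. Friction and masses are not known exactly. Their poses are not given: they have to be found in the camera images.
- bar: the narrow stop bar, dark blackened steel: 130 long (x) x 16 wide (y) x 12 high, 0.24 to 0.46 kg. Its nose (+x end) is a half round of 8 mm radius seen from above, its tail square. A dark T-shaped grip stands on it near the tail. Origin: centre of the underside, nose tip at x = +65 mm; z up. Starts flat on the table to the robot's left or right, nose away from the robot within 0.5 rad.
- bar_grip (a point): centre of the narrow bar's upright grip web, 31 long (x) x 12 wide (y) x 40 high: 50 mm behind the bar's origin, 32 mm above its underside (web from 12 to 52 mm). In front of the web, from 16 to 22 mm ahead of this point, stands a cross plate 34 wide (y), as high as the web, that closes the T. Axes as the bar's.
- wide_bar: a bar for another die bed, to be left alone: same length and grip, but 28 mm wide with a square nose. Origin: centre of its underside. It starts on the side where the narrow bar is not.
- fixture: the press die bed, fixed: a dark steel base plate 250 long (x) x 100 wide (y) x 20 high with a grey housing over its far part. Origin: on the table below the middle of the slot mouth; x points into the slot (the way the bar goes in), z up. Housing: x = 0 to 150 mm, top 46 mm above the table. Bare base plate, the sill on which the bar slides: x = -100 to 0 mm, top 20 mm above the table.
- slot_mouth (a point): middle of the slot's floor at its mouth, 20 mm above the table; axes as the die bed's. The covered slot is straight, 18.6 mm wide, 14 mm high, floor level with the sill, no chamfer. Inside, out of sight, is a rigid flat stop 25 to 85 mm from the mouth, a different depth each time. Ten newtons on it is ample; 20 N damages it, and 45 N anywhere on the bed does.
- clamp (a joint): clamp lever on the housing, hinged about the die bed's y axis; pivot on the slot's centre line, 100 mm in from the mouth, 70 mm above the table. 0 = leaning 0.4 rad from upright towards the mouth, 0.8 = right over (end of travel), leaning 0.4 rad away from it. Starts at 0 to 0.15, stays where it is left, takes 2 to 3 N at the ball to move.
- clamp_ball (a point): centre of the black ball, 26 mm in diameter, at the end of the clamp lever's 10 mm thick steel arm, 70 mm from the pivot.
- magnet_a: loudspeaker magnet assembly standing on the table, 76 mm in diameter, 40 mm high; leave alone. Origin: centre of the underside.
- magnet_b: loudspeaker magnet assembly on a 100 mm round aluminium flange, 44 mm high; leave alone. Origin: centre of the underside.

How it is judged:
By the outcome, as a careful person would: the job done as asked, in the order asked, and still so for the second after the job is handed in, with the robot touching nothing.
It also fails if it takes over 64 s, if anything falls off the work surface, if the arm or the gripper's body presses on something with over 40 N, if the wrist force passes 120 N, or if a joint passes its speed limit or range.

## Working session

There is one attempt and no reset: what is moved stays moved. The work goes in short steps, Python scripts to look and compute and a tool call to move; the robot and the scene stay as the last step left them, time stands still between calls to the robot, and variables do not carry over. Pictures are saved under pics/ and viewed, about 8 in all and at most 12, crops included, and the job is handed in when it is done.

Besides the shell and the picture viewer there is one more tool, called after ">>>" as name(argument=value, ...) on one line, values as JSON. send_rows: Moves the arm, as the interface text tells. Its arguments: {"type":"object","properties":{"motion":{"type":"array","items":{"type":"array"}},"newtons":{"type":"number"}},"required":["motion"]}

```bash
mkdir -p pics; cat > h.py <<'E'
import numpy as np, cv2
from bench import readout, imaging, job
def cam(n):
    p=imaging.camera_params(n); f=240/np.tan(np.radians(p['vfov'])/2)
    R=cv2.Rodrigues(np.array(p['rvec'],float))[0]; t=np.array(p['tvec'],float).ravel()
    return f,p['cx'],p['cy'],R,t
def unz(n,u,v,z):
    f,cx,cy,R,t=cam(n); d=R.T@np.array([(u-cx)/f,(v-cy)/f,1]); c=-R.T@t
    return c+d*(z-c[2])/d[2]
def proj(n,P):
    f,cx,cy,R,t=cam(n); q=R@np.array(P,float)+t
    return f*q[0]/q[2]+cx, f*q[1]/q[2]+cy
def cloud(n,D):
    f,cx,cy,R,t=cam(n); v,u=np.mgrid[:480,:640]
    q=np.stack([(u-cx)/f*D,(v-cy)/f*D,D],-1); return (q-t)@R
E
python3 - <<'E'
from h import *
for n in('side','top'):
    a,d=imaging.get_image(n); cv2.imwrite(f'pics/{n}0.png',a[...,::-1]); np.savez(f'{n}0.npz',a=a,d=d)
    print(n,imaging.camera_params(n))
s=readout.sense(); print(s)
E
```

```text
side {'vfov': 49.08956658941798, 'cx': 317.3528146044135, 'cy': 234.50833915100455, 'rvec': array([ 0.91881894, -2.29237307,  1.26446415]), 'tvec': array([389.07882061, 301.83569799, 651.33782264])}
top {'vfov': 51.50210542510771, 'cx': 320.30852074022715, 'cy': 232.0732678445175, 'rvec': array([ 2.16343388, -2.10617209,  0.20500309]), 'tvec': array([-15.35144753, 575.265453  , 912.33163673])}
{'t': 0.1, 'joint_positions': array([-1.54280224e+00,  2.59216161e-01,  1.53594687e+00,  3.81393076e-05,
        1.34802079e+00, -2.02791293e-01]), 'qd': array([ 1.31127166e-03, -1.27346207e-03, -3.32674795e-03, -1.35911704e-03,
        5.89559411e-05,  7.69062721e-04]), 'joint_efforts': array([ 2.85125672e-03, -4.46971142e+01, -2.91246146e+01, -1.81354317e-04,
        6.26045570e-03,  9.99175825e-06]), 'eef_pos': array([ 125.83564606, -534.96411895,  249.59759959]), 'tool_rot': array([[ 9.73488982e-01,  2.28733911e-01, -7.35508013e-06],
       [ 2.28733632e-01, -9.73487746e-01,  1.59158010e-03],
       [ 3.56888260e-04, -1.55106805e-03, -9.99998733e-01]]), 'ft_force': array([ 0.62556346,  0.42713536, -0.76313264]), 'ft_torque': array([ 0.01518129, -0.03485219,  0.04127561]), 'grip_width': 1.0000722285159032}
```

View pics/top0.png

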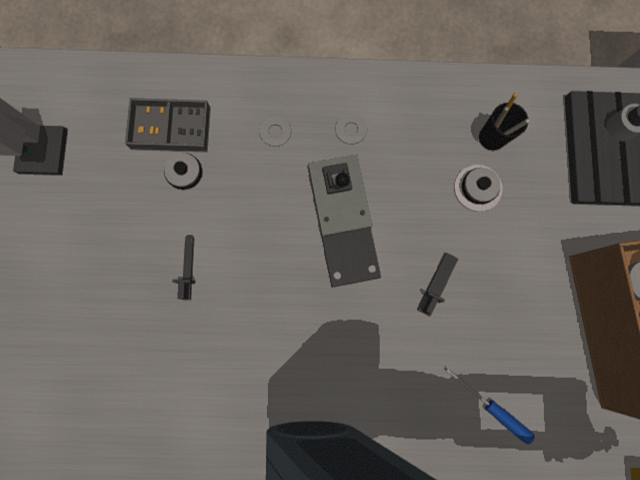

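View pics/side0.png

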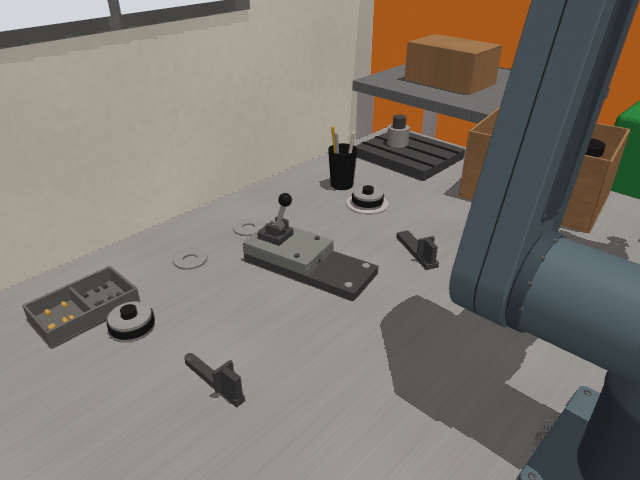

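The narrow bar, with its round nose, is on the left at about (187,267) in the top view. The wide bar is on the right at about (438,283). The die bed is in the middle, with its sill end near (355,282) and the clamp ball near (342,180). Next is a closer look, with depth fits.

```bash
python3 - <<'E'
from h import *
z=np.load('top0.npz'); a,d=z['a'][...,::-1],z['d']
c1=cv2.resize(a[228:308,165:210],None,fx=7,fy=7,interpolation=cv2.INTER_CUBIC)
c2=cv2.resize(a[150:290,300:385],None,fx=4,fy=4,interpolation=cv2.INTER_CUBIC)
H=np.zeros((560,c1.shape[1]+c2.shape[1]+10,3),np.uint8); H[:560,:c1.shape[1]]=c1[:560]; H[:c2.shape[0],c1.shape[1]+10:]=c2
cv2.imwrite('pics/c.png',cv2.convertScaleAbs(H,alpha=1.6,beta=10)); print(H.shape)
W=cloud('top',d)
def rect(m,name):
    p=W[m]; r=cv2.minAreaRect(p[:,:2].astype(np.float32)); print(name,len(p),np.round(r[0],1),np.round(r[1],1),round(r[2],2),'z',np.round(np.median(p[:,2]),1), cv2.boxPoints(r).round(0).tolist())
    mu=p[:,:2].mean(0); _,_,v=np.linalg.svd(p[:,:2]-mu,full_matrices=False); print('  mean',mu.round(1),'dir',v[0].round(4))
def reg(u0,u1,v0,v1):
    m=np.zeros(d.shape,bool); m[v0:v1,u0:u1]=1; return m&(d>0)
Z=W[...,2]
b=reg(165,210,225,310); print('table z',np.median(Z[b&(Z<6)]))
rect(b&(Z>7)&(Z<18),'bar'); rect(b&(Z>46)&(Z<58),'T top')
f=reg(295,395,145,295)
rect(f&(Z>14)&(Z<26),'sill'); rect(f&(Z>40)&(Z<51),'housing'); rect(f&(Z>14)&(Z<51),'bed all')
rect(f&(Z>115),'ball'); 
p=W[f&(Z>115)]; print(p.max(0))
E
```

```text
(560, 665, 3)
table z -0.06453446876853619
bar 419 [504.7 260. ] [128.3  22.9] 6.85 z 11.9 [[440.0, 264.0], [442.0, 241.0], [570.0, 256.0], [567.0, 279.0]]
  mean [517.  261.1] dir [-0.9981 -0.0612]
T top 165 [458.1 260.6] [35.7 32.4] 0.83 z 51.7 [[440.0, 277.0], [440.0, 244.0], [476.0, 245.0], [476.0, 277.0]]
  mean [461.5 260.3] dir [-0.9992 -0.0394]
sill 2557 [604.2 -47. ] [249.1 100.1] 12.44 z 20.0 [[472.0, -25.0], [493.0, -123.0], [737.0, -69.0], [715.0, 29.0]]
  mean [532.5 -62. ] dir [-0.8819 -0.4714]
housing 2991 [654.  -36.4] [151.5 100.3] 12.39 z 45.8 [[569.0, -4.0], [591.0, -102.0], [739.0, -69.0], [717.0, 29.0]]
  mean [644.1 -37.7] dir [-0.9721 -0.2345]
bed all 5637 [605.2 -46.9] [251.4 100.5] 12.25 z 42.9 [[472.0, -24.0], [493.0, -123.0], [739.0, -69.0], [717.0, 29.0]]
  mean [592.8 -48.6] dir [-0.974  -0.2264]
ball 163 [655.9 -35.5] [24.3 23.3] 62.65 z 144.8 [[640.0, -41.0], [661.0, -52.0], [672.0, -30.0], [651.0, -19.0]]
  mean [654.6 -35.3] dir [-0.2545 -0.9671]
[668.14641884 -22.81603309 150.76219505]
```

View pics/c.png

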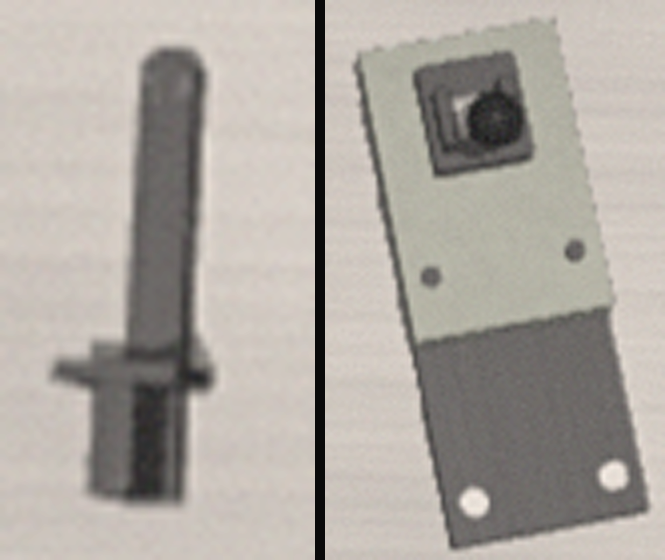

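The crop shows the round-nosed narrow bar, with its nose tip near full-image (189.6,234.7) and a clear T grip. The slot mouth edge runs from about (406,235) to (372,227). Next I refine the yaw angles from the depth edges.

```bash
cat >> h.py <<'E'
def axisfit(p,yaw,lo,hi,w=8,zr=None):
    "midline of points p sliced along yaw: returns yaw, a point fn"
    for _ in range(3):
        ex=np.array([np.cos(yaw),np.sin(yaw)]); ey=np.array([-ex[1],ex[0]])
        s=p[:,:2]@ex; l=p[:,:2]@ey; S=[];L=[];Wd=[]
        for q in np.arange(s.min()+lo,s.max()-hi,w):
            k=(s>=q)&(s<q+w)
            if k.sum()>3: S.append(q+w/2);L.append((l[k].min()+l[k].max())/2);Wd.append(np.ptp(l[k]))
        c=np.polyfit(S,L,1); yaw+=np.arctan(c[0])
    return yaw,s.min(),s.max(),np.median(Wd),lambda q:q*ex+np.polyval(c,q)*ey
E
python3 - <<'E'
from h import *
z=np.load('top0.npz'); d=z['d']; W=cloud('top',d); Z=W[...,2]
def reg(u0,u1,v0,v1):
    m=np.zeros(d.shape,bool); m[v0:v1,u0:u1]=1; return m&(d>0)
b=reg(165,210,225,310); f=reg(295,395,145,295)
for nm,m,y,lo,hi in(('bar',b&(abs(Z-12)<2.5)&(W[...,0]>485),.1,4,12),('T',b&(abs(Z-52)<2),.1,0,8),('house',f&(abs(Z-46)<2),.215,4,4),('sill',f&(abs(Z-20)<2)&(W[...,0]<578),.215,25,25),('ball',f&(Z>126),.2,0,0)):
    r=axisfit(W[m],y,lo,hi,6); print(nm,'yaw',r[0].round(4),'len',r[2]-r[1],'wid',r[3].round(1),'ends',r[4](r[1]).round(1),r[4](r[2]).round(1))
E
```

```text
bar yaw 0.0181 len 83.88510321518146 wid 15.7 ends [485.  261.3] [568.9 262.8]
T yaw -0.1441 len 36.76745285426 wid 11.1 ends [440.9 261.6] [479.3 256. ]
house yaw 0.2159 len 150.33405663235123 wid 98.4 ends [579.9 -52.4] [726.8 -20.2]
sill yaw 0.2215 len 100.60857788956685 wid 98.4 ends [482.5 -74. ] [580.7 -51.9]
ball yaw 0.2147 len 24.58995698224885 wid 22.1 ends [643.9 -38.4] [667.9 -33.1]
```

>>> send_rows(motion=[[5, [0, 0, 0], 0.105], [5, [0, 0, 0], 0.105], [5, [1.5, -3.6, 0], 0], [5, [1.5, -3.6, 0], 0], [5, [1.5, -3.6, 0], 0], [5, [1.5, -3.6, 0], 0], [5, [1.5, -3.6, 0], 0], [5, [1.5, -3.6, 0], 0]], newtons=40)

```text
t: 0.77
eef_pos: [211.5, -315.5, 249.8]
tool_rot: [[1.0, 0.02, -0.0], [0.02, -1.0, 0.001], [-0.0, -0.001, -1.0]]
ft_force: [0.9, 0.5, -0.5]
grip_width: 0.585
```

>>> send_rows(motion=[[5, [1.5, -3.6, 0], 0], [5, [1.5, -3.6, 0], 0], [5, [1.5, -3.6, 0], 0], [5, [1.5, -3.6, 0], 0], [5, [1.5, -3.6, 0], 0], [5, [1.5, -3.6, 0], 0], [5, [1.5, -3.6, 0], 0], [5, [1.5, -3.6, 0], 0]])

```text
t: 1.43
eef_pos: [325.2, -25.2, 250.4]
tool_rot: [[1.0, 0.02, 0.001], [0.02, -1.0, -0.0], [0.001, 0.0, -1.0]]
ft_force: [0.3, -0.7, 0.3]
grip_width: 0.581
```

>>> send_rows(motion=[[5, [1.5, -3.6, 0], 0], [5, [1.5, -3.6, 0], 0], [5, [1.5, -3.6, 0], 0], [5, [1.5, -3.6, 0], 0], [5, [1.5, -3.6, 0], 0], [5, [1.5, -3.6, 0], 0], [5, [0, 0, 0], 0], [5, [0, 0, 0], 0]])

```text
t: 2.1
eef_pos: [410.5, 192.4, 249.5]
tool_rot: [[1.0, 0.025, -0.002], [0.025, -1.0, -0.0], [-0.002, 0.0, -1.0]]
ft_force: [-1.2, -1.4, -0.4]
grip_width: 0.592
```

>>> send_rows(motion=[[5, [1.5, -2.25, 0], 0], [5, [1.5, -2.25, 0], 0], [5, [1.5, -2.25, 0], 0], [5, [0, 0, 4], 0], [5, [0, 0, 4], 0], [5, [0, 0, 4], 0], [5, [0, 0, 2], 0], [5, [0, 0, 0], 0]])

```text
t: 2.77
eef_pos: [450.5, 256.3, 105.5]
tool_rot: [[1.0, 0.019, -0.01], [0.019, -1.0, -0.004], [-0.01, 0.003, -1.0]]
ft_force: [-1.5, -1.3, 0.3]
grip_width: 0.586
```

```bash
python3 - <<'E'
from h import *
a,d=imaging.get_image('top'); b,e=imaging.get_image('side')
s=readout.sense(); p=s['eef_pos']; print(p)
for n in('top','side'): print(n,[np.round(proj(n,q),0) for q in(p,p+[0,0,-19],(455,261,52))])
c1=cv2.resize(a[210:330,130:250],(396,396)); c2=cv2.resize(b[300:420,150:270],(396,396))
cv2.imwrite('pics/g.png',cv2.convertScaleAbs(np.hstack([c1,c2])[...,::-1],alpha=1.5))
E
```

```text
[454.23325268 257.90537593 110.3764304 ]
top [array([174., 290.]), array([176., 290.]), array([180., 291.])]
side [array([229., 341.]), array([231., 351.]), array([231., 373.])]
```

View pics/g.png

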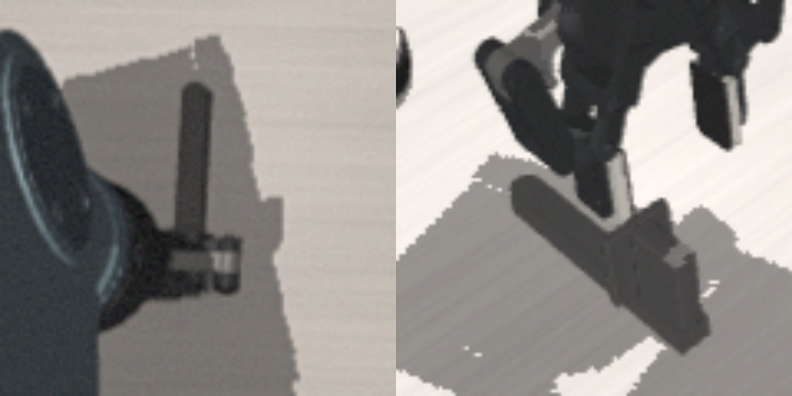

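The crop shows the open fingers straddling the T grip (left panel about (200,265)), roughly 3 mm short in y. I'll descend and grip.

>>> send_rows(motion=[[5, [0, -0.3, 2.5], 0], [5, [0, 0, 2.5], 0], [5, [0, 0, 2.3], 0], [5, [0, 0, 0], 0], [5, [0, 0, 0], 0], [5, [0, 0, 0], 0], [5, [0, 0, 0], 0]])

```text
t: 3.45
eef_pos: [456.2, 262.5, 39.8]
tool_rot: [[1.0, 0.021, 0.004], [0.021, -1.0, 0.001], [0.004, -0.001, -1.0]]
ft_force: [0.3, -0.6, 0.2]
grip_width: 0.583
```

>>> send_rows(motion=[[0.5, [0, 0, 0], 0], [0.5, [0, 0, 0], 0], [0.5, [0, 0, 0], 0], [0.5, [0, 0, 0], 0], [0.5, [0, 0, 0], 0], [0.5, [0, 0, 0], 0], [0.5, [0, 0, 0], 0], [0.5, [0, 0, 0], 0]], newtons=50)

```text
t: 4.12
eef_pos: [454.7, 262.1, 38.1]
tool_rot: [[1.0, 0.021, 0.001], [0.021, -1.0, 0.0], [0.001, -0.0, -1.0]]
ft_force: [-0.9, -1.2, 6.5]
grip_width: 0.132
```

>>> send_rows(motion=[[0.5, [0, 0, -1], 0], [0.5, [0, 0, -2], 0], [0.5, [0, 0, -2], 0], [0.5, [0, 0, -1.5], 0], [0.5, [0, 0, 0], -0.1], [0.5, [0, 0, 0], -0.097], [0.5, [-0.3, 1.5, 0], 0], [0.5, [-0.6, 2.5, 0], 0]], newtons=80)

```text
t: 4.78
eef_pos: [454.0, 222.3, 102.7]
tool_rot: [[0.976, 0.219, 0.0], [0.219, -0.976, 0.001], [0.001, -0.001, -1.0]]
ft_force: [1.0, -1.1, -2.4]
grip_width: 0.129
```

>>> send_rows(motion=[[0.5, [-0.8, 3.5, 0], 0], [0.5, [-0.8, 3.5, 0], 0], [0.5, [-0.8, 3.5, 0], 0], [0.5, [-0.8, 3.5, 0], 0], [0.5, [-0.8, 3.5, 0], 0], [0.5, [-0.8, 3.5, 0], 0], [0.5, [-0.8, 3.5, 0], 0], [0.5, [-0.6, 2.5, 0], 0]])

```text
t: 5.45
eef_pos: [451.6, -58.5, 102.6]
tool_rot: [[0.977, 0.215, -0.0], [0.215, -0.977, -0.001], [-0.0, 0.001, -1.0]]
ft_force: [0.1, -0.8, -2.3]
grip_width: 0.128
```

>>> send_rows(motion=[[0.5, [-0.4, 1.5, 0], 0], [0.5, [-0.3, 0.8, 0], 0], [0.5, [0, 0, 0], 0], [0.5, [0, 0, 0], 0], [0.5, [0, 0, 0], 0], [0.5, [0, 0, 0], 0]])

```text
t: 5.95
eef_pos: [449.9, -78.6, 102.3]
tool_rot: [[0.976, 0.218, -0.0], [0.218, -0.976, 0.001], [-0.0, -0.001, -1.0]]
ft_force: [-0.2, -0.8, -2.9]
grip_width: 0.129
```

```bash
cat > look.py <<'E'
from h import *; import sys
k=sys.argv[1]
a,d=imaging.get_image('top'); b,e=imaging.get_image('side')
s=readout.sense(); R=s['tool_rot']; print(s['eef_pos'].round(1),'yaw',np.arctan2(R[1,0],R[0,0]).round(4),R[:,2].round(4),s['ft_force'].round(1),s['grip_width'].round(3))
np.savez(f'{k}.npz',a=a,d=d,b=b,e=e)
c1=cv2.resize(a[190:310,290:410],(396,396)); c2=cv2.resize(b[220:340,240:400],(528,396))[:,:400]
cv2.imwrite(f'pics/{k}.png',cv2.convertScaleAbs(np.hstack([c1,c2])[...,::-1],alpha=1.5))
E
python3 look.py m1
```

```text
Traceback (most recent call last):
  File "look.py", line 4, in <module>
    s=readout.sense(); R=s['tool_rot']; print(s['eef_pos'].round(1),'yaw',np.arctan2(R[1,0],R[0,0]).round(4),R[:,2].round(4),s['ft_force'].round(1),s['grip_width'].round(3))
                                                                                                                                                    ^^^^^^^^^^^^^^^^^^^^^
AttributeError: 'float' object has no attribute 'round'
```

```bash
sed -i "s/,s\['grip_width'\].round(3)/,s['grip_width']/" look.py
cat >> look.py <<'E'
# bar top in the image: points within 12 mm of the expected axis, ahead of the grip
W=cloud('top',d); p=s['eef_pos']; x=R[:2,0]; y=np.array([-x[1],x[0]])
rel=W[...,:2]-p[:2]; u=rel@x; v=rel@y; zt=p[2]-25
m=(d>0)&(abs(v)<20)&(u>24)&(u<125)&(abs(W[...,2]-zt)<(float(sys.argv[2]) if len(sys.argv)>2 else 8))
P=W[m]; print('n',len(P))
r=axisfit(P,np.arctan2(x[1],x[0]),6,14,8); print('bar yaw',r[0],'wid',r[3],'ends',r[4](r[1]).round(1),r[4](r[2]).round(1))
print('z vs u slope',np.polyfit(u[m],W[m][:,2],1))
O=np.array([580.8,-52.2]); f=.217; fx=np.array([np.cos(f),np.sin(f)]); fy=np.array([-fx[1],fx[0]])
for q in(r[4](r[1]),r[4](r[2]),p[:2]): print('in fixture',((q-O)@fx).round(1),((q-O)@fy).round(1))
E
python3 look.py m1
```

```text
[450.2 -79.1 102.3] yaw 0.2191 [-0.e+00  1.e-04 -1.e+00] [-0.4 -0.4 -2.1] 0.12587397874060868
n 56
bar yaw -0.05564824988245045 wid 9.00266514994049 ends [538.1 -50.6] [561.6 -51.9]
z vs u slope [-0.10015301 86.40726288]
in fixture -41.4 10.8
in fixture -18.7 4.4
in fixture -133.4 1.8h.py:24: RankWarning: Polyfit may be poorly conditioned
  c=np.polyfit(S,L,1); yaw+=np.arctan(c[0])
h.py:24: RankWarning: Polyfit may be poorly conditioned
  c=np.polyfit(S,L,1); yaw+=np.arctan(c[0])
h.py:24: RankWarning: Polyfit may be poorly conditioned
  c=np.polyfit(S,L,1); yaw+=np.arctan(c[0])
```

View pics/m1.png

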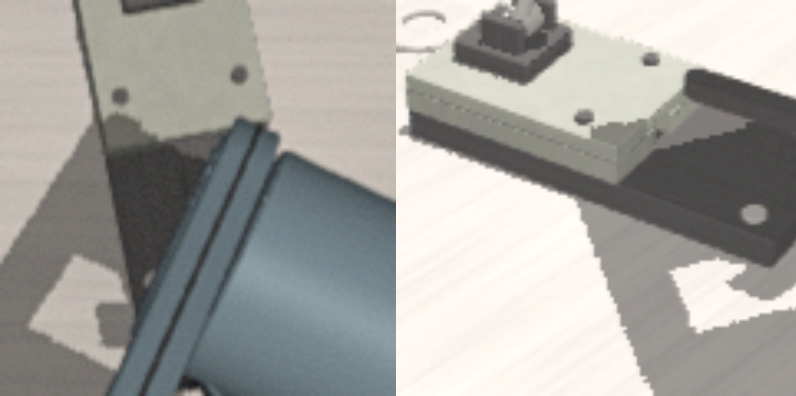

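The top view is blocked by the arm. The side view shows the bar's nose at the right, at crop (690,85), just short of the mouth. I'll use side-camera depth for both the bed and the bar.

```bash
cat > side.py <<'E'
from h import *; import sys
k=sys.argv[1]
b,e=imaging.get_image('side'); np.savez(f'{k}s.npz',b=b,e=e); s=readout.sense(); p=s['eef_pos']; R=s['tool_rot']
print(p.round(1),'yaw',np.arctan2(R[1,0],R[0,0]).round(4),s['ft_force'].round(1))
O=np.array([580.8,-52.2]); f=.217; fx=np.array([np.cos(f),np.sin(f)]); fy=np.array([-fx[1],fx[0]])
def loc(e):
    W=cloud('side',e); return (W[...,:2]-O)@fx,(W[...,:2]-O)@fy,W[...,2]
e0=np.load('side0.npz')['d']; u,v,z=loc(e0); ok=(e0>0)
def edge(m,name):  # top surface: per-slice y extents
    for q in np.arange(u[m].min(),u[m].max(),15):
        t=m&(u>=q)&(u<q+15)
        if t.sum()>5: print(name,round(q+7.5),'v',v[t].min().round(1),v[t].max().round(1),'z',np.median(z[t]).round(1),t.sum())
if k=='m1':
    edge(ok&(abs(z-46)<2)&(u>-10)&(u<155)&(abs(v)<60),'house'); edge(ok&(abs(z-20)<1.5)&(u>-110)&(u<0)&(abs(v)<60),'sill')
    m=ok&(z<45)&(z>25)&(abs(v)<48)&(abs(u)<8); print('front face u vs v',np.polyfit(v[m],u[m],1))
u,v,z=loc(e); zt=p[2]-25
m=(e>0)&(abs(z-zt)<4)&(abs(v)<20)&(u>p[0]*0-115)&(u<100)&(z>24)
edge(m,'bar'); print('nose u',np.sort(u[m])[-6:].round(1))
# side face of bar (robot's right side seen?) lateral fit
for lab,mm in(('top',m),):
    print('z slope',np.polyfit(u[mm],z[mm],1))
print('TCP in fixture',(p[:2]-O)@fx,(p[:2]-O)@fy)
E
python3 side.py m1
```

```text
[450.1 -79.3 102.3] yaw 0.2189 [ 0.3 -0.4 -2.1]
house 6 v -48.1 49.3 z 44.8 109
house 21 v -47.5 48.4 z 44.7 106
house 36 v -47.8 49.9 z 44.8 111
house 51 v -48.3 46.5 z 44.5 100
house 66 v -47.6 50.0 z 44.6 106
house 81 v -47.7 51.0 z 44.8 75
house 96 v -48.3 51.4 z 44.8 47
house 111 v 23.7 49.7 z 44.7 29
house 126 v 21.8 49.4 z 44.6 31
house 141 v -47.0 52.1 z 44.9 46
sill -93 v -44.8 51.0 z 19.1 84
sill -78 v -48.1 50.7 z 19.6 111
sill -63 v -48.0 50.1 z 19.1 81
sill -48 v -45.8 51.5 z 19.1 88
sill -33 v -43.2 49.6 z 19.1 81
sill -18 v -46.7 52.5 z 19.1 67
sill -3 v -47.4 50.0 z 19.0 61
front face u vs v [-0.00191235  1.85292268]
bar -107 v -1.3 20.0 z 74.6 18
bar -92 v -5.0 12.7 z 74.2 43
bar -77 v -4.8 13.1 z 74.5 37
bar -62 v -4.5 10.3 z 74.1 28
bar -47 v -5.4 13.7 z 74.5 32
bar -32 v -6.0 12.1 z 74.3 37
bar -17 v -2.1 10.6 z 74.3 6
bar 88 v -19.3 19.8 z 77.2 59
bar 103 v -17.7 19.5 z 78.1 20
nose u [98.8 99.  99.3 99.3 99.9 99.9]
z slope [1.54572366e-02 7.56813885e+01]
TCP in fixture -133.4431232966963 1.688046093506614
```

>>> send_rows(motion=[[0.5, [0, 0.22, 1], 0], [0.5, [0, 0, 1.5], 0], [0.5, [0, 0, 1], 0], [0.5, [0, 0, 0.4], 0], [0.5, [0, 0, 0.2], 0], [0.5, [0, 0, 0], 0], [0.5, [0, 0, 0], 0], [0.5, [0, 0, 0], 0]])

```text
t: 6.87
eef_pos: [451.1, -82.2, 61.9]
tool_rot: [[0.976, 0.216, 0.001], [0.216, -0.976, -0.0], [0.001, 0.001, -1.0]]
ft_force: [-0.3, -0.4, -2.4]
grip_width: 0.129
```

```bash
sed -i 's/zt=p\[2\]-25/zt=p[2]-28/; s/abs(z-zt)<4/abs(z-zt)<2/' side.py; python3 side.py m2; python3 - <<'E'
from h import *
b=np.load('m2s.npz')['b'][...,::-1].copy()
x0,y0,S=290,215,7
c=cv2.convertScaleAbs(cv2.resize(b[y0:y0+80,x0:x0+110],None,fx=S,fy=S,interpolation=cv2.INTER_CUBIC),alpha=1.7)
O=np.array([580.8,-52.2]);f=.217;fx=np.array([np.cos(f),np.sin(f)]);fy=np.array([-fx[1],fx[0]])
def pt(u,v,z):
    q=proj('side',(*(O+u*fx+v*fy),z)); return (int((q[0]+.5-x0)*S),int((q[1]+.5-y0)*S))
for v in(-9.3,9.3):
    for z in(20,34): cv2.circle(c,pt(0,v,z),3,(0,0,255),-1)
for v in(-50,50):
    for z in(20,46): cv2.circle(c,pt(0,v,z),3,(0,255,0),-1)
cv2.imwrite('pics/m2.png',c); print(c.shape)
E
```

```text
[451.1 -82.2  61.9] yaw 0.2179 [ 0.7 -0.7 -2.3]
bar -106 v -4.0 16.7 z 33.1 14
bar -91 v -7.7 8.3 z 33.4 50
bar -76 v -8.9 9.1 z 33.7 46
bar -61 v -8.5 9.7 z 34.0 44
bar -46 v -9.3 9.2 z 33.5 40
bar -31 v -9.9 9.2 z 33.4 41
bar -16 v -3.8 6.0 z 34.0 13
bar -1 v -18.3 19.3 z 33.3 18
nose u [1.1 1.2 1.3 1.6 1.7 1.8]
z slope [-1.39589673e-03  3.34975294e+01]
TCP in fixture -133.16164015603573 -1.370184453792799
(560, 770, 3)
```

View pics/m2.png

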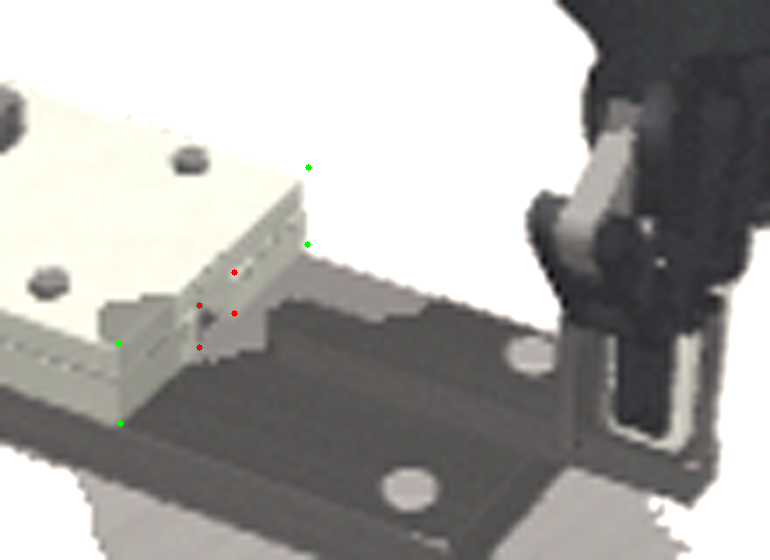

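The overlay puts the bar about 1.2 mm to the right of the slot line, level, with its nose near crop (290,310), about 18 mm short of the mouth. I'll correct that and set it down.

>>> send_rows(motion=[[0.5, [0, -0.12, 0.1], 0], [0.5, [0, 0, 0.1], 0], [0.5, [0, 0, 0.05], 0], [0.5, [0, 0, 0], 0], [0.5, [0, 0, 0], 0], [0.5, [0, 0, 0], 0]])

```text
t: 7.42
eef_pos: [450.3, -80.9, 58.8]
tool_rot: [[0.976, 0.216, -0.0], [0.216, -0.976, 0.0], [-0.0, -0.0, -1.0]]
ft_force: [-0.5, 0.4, -2.7]
grip_width: 0.125
```

>>> send_rows(motion=[[0.5, [0, 0, 0.05], 0], [0.5, [0, 0, 0], 0], [0.5, [0, 0, 0], 0]])

```text
t: 7.67
eef_pos: [450.4, -80.9, 58.3]
tool_rot: [[0.976, 0.216, 0.0], [0.216, -0.976, -0.0], [0.0, 0.0, -1.0]]
ft_force: [0.6, -0.3, -2.0]
grip_width: 0.131
```

>>> send_rows(motion=[[0.5, [0, 0, 0.05], 0], [0.5, [0, 0, 0], 0], [0.5, [0, 0, 0], 0]])

```text
t: 7.92
eef_pos: [450.4, -80.9, 58.1]
tool_rot: [[0.976, 0.216, 0.0], [0.216, -0.976, -0.0], [0.0, 0.0, -1.0]]
ft_force: [-1.9, 0.6, 4.0]
grip_width: 0.126
```

>>> send_rows(motion=[[0.5, [0, 0, 0.05], 0], [0.5, [0, 0, 0], 0], [0.5, [0, 0, 0], 0]])

```text
t: 8.17
eef_pos: [450.3, -81.0, 58.0]
tool_rot: [[0.976, 0.216, 0.0], [0.216, -0.976, -0.0], [0.0, 0.0, -1.0]]
ft_force: [-4.9, 0.5, 10.5]
grip_width: 0.133
```

>>> send_rows(motion=[[0.5, [0, 0, 0], 0], [0.5, [0, 0, 0], 0], [0.5, [0, 0, 0], 0], [0.5, [0, 0, 0], 0]], newtons=20)

```text
t: 8.5
eef_pos: [450.3, -81.0, 58.0]
tool_rot: [[0.976, 0.216, 0.0], [0.216, -0.976, -0.0], [0.0, 0.0, -1.0]]
ft_force: [-4.5, 0.8, 8.5]
grip_width: 0.126
```

>>> send_rows(motion=[[0.5, [0, 0, 0.03], 0], [0.5, [0, 0, 0], 0], [0.5, [0, 0, 0], 0]])

```text
t: 8.75
eef_pos: [450.3, -81.0, 57.9]
tool_rot: [[0.976, 0.216, 0.0], [0.216, -0.976, -0.0], [0.0, 0.001, -1.0]]
ft_force: [-4.9, -0.3, 12.4]
grip_width: 0.129
```

>>> send_rows(motion=[[0.5, [0, 0, 0.03], 0], [0.5, [0, 0, 0], 0], [0.5, [0, 0, 0], 0]])

```text
t: 9.0
eef_pos: [450.3, -81.0, 57.9]
tool_rot: [[0.976, 0.216, 0.0], [0.216, -0.976, -0.001], [0.0, 0.001, -1.0]]
ft_force: [-6.9, 0.2, 15.1]
grip_width: 0.128
```

>>> send_rows(motion=[[0.5, [0, 0, 0.04], 0], [0.5, [0, 0, 0], 0], [0.5, [0, 0, 0], 0]])

```text
t: 9.25
eef_pos: [450.2, -81.1, 57.8]
tool_rot: [[0.976, 0.216, 0.0], [0.216, -0.976, -0.001], [0.0, 0.001, -1.0]]
ft_force: [-6.8, 0.1, 18.7]
grip_width: 0.129
```

>>> send_rows(motion=[[0.5, [0, 0, 0.04], 0], [0.5, [0, 0, 0], 0], [0.5, [0, 0, 0], 0]])

```text
t: 9.5
eef_pos: [450.2, -81.1, 57.8]
tool_rot: [[0.976, 0.217, 0.001], [0.217, -0.976, -0.001], [0.0, 0.001, -1.0]]
ft_force: [-8.8, 0.6, 23.7]
grip_width: 0.129
```

>>> send_rows(motion=[[1.0, [0, 0, 0], 0], [1.0, [0, 0, 0], 0], [1.0, [0, 0, 0], 0]])

```text
t: 9.75
eef_pos: [450.2, -81.1, 57.7]
tool_rot: [[0.976, 0.217, 0.001], [0.217, -0.976, -0.001], [0.0, 0.001, -1.0]]
ft_force: [-10.4, -0.2, 23.5]
grip_width: 0.128
```

>>> send_rows(motion=[[1.06, [0, 0, 0], 0], [1.06, [0, 0, 0], 0], [1.06, [0, 0, 0], 0]])

```text
t: 10.0
eef_pos: [450.2, -81.1, 57.7]
tool_rot: [[0.976, 0.217, 0.001], [0.217, -0.976, -0.001], [0.0, 0.001, -1.0]]
ft_force: [-11.0, 0.7, 23.0]
grip_width: 0.133
```

>>> send_rows(motion=[[1.1, [0, 0, 0], 0], [1.1, [0, 0, 0], 0], [1.1, [0, 0, 0], 0]])

```text
t: 10.25
eef_pos: [450.2, -81.1, 57.7]
tool_rot: [[0.976, 0.217, 0.001], [0.217, -0.976, -0.001], [0.0, 0.001, -1.0]]
ft_force: [-9.0, 0.1, 22.0]
grip_width: 0.128
```

>>> send_rows(motion=[[1.14, [0, 0, 0], 0], [1.14, [0, 0, 0], 0], [1.14, [0, 0, 0], 0]])

```text
t: 10.5
eef_pos: [450.2, -81.2, 57.6]
tool_rot: [[0.976, 0.217, 0.0], [0.217, -0.976, -0.001], [0.0, 0.001, -1.0]]
ft_force: [-9.1, 0.4, 20.5]
grip_width: 0.138
```

>>> send_rows(motion=[[1.18, [0, 0, 0], 0], [1.18, [0, 0, 0], 0], [1.18, [0, 0, 0], 0]])

```text
t: 10.75
eef_pos: [449.8, -81.2, 56.7]
tool_rot: [[0.976, 0.216, -0.001], [0.216, -0.976, -0.001], [-0.001, 0.001, -1.0]]
ft_force: [-6.4, -1.6, 10.0]
grip_width: 0.139
```

Opening the fingers to 1.18 cm makes the grip slip at about 12 N, which works as a force fuse for the hidden stop. Now I'll unload vertically and approach the mouth.

>>> send_rows(motion=[[0.5, [0, 0, 0], 0], [0.5, [0, 0, 0], 0], [0.5, [0, 0, -0.08], 0], [0.5, [0, 0, 0], 0], [0.5, [0, 0, 0], 0]])

```text
t: 11.17
eef_pos: [450.4, -81.0, 56.8]
tool_rot: [[0.976, 0.216, 0.0], [0.216, -0.976, -0.0], [0.0, 0.0, -1.0]]
ft_force: [-1.1, -1.0, 3.7]
grip_width: 0.141
```

>>> send_rows(motion=[[1.16, [0, 0, 0], 0], [1.16, [0.2, 0, 0], 0], [1.16, [0.2, 0, 0], 0], [1.16, [0.2, 0, 0], 0], [1.16, [0.2, 0, 0], 0], [1.16, [0.2, 0, 0], 0], [1.16, [0, 0, 0], 0], [1.16, [0, 0, 0], 0]])

```text
t: 11.83
eef_pos: [457.6, -78.6, 57.1]
tool_rot: [[0.976, 0.217, -0.005], [0.217, -0.976, 0.0], [-0.005, -0.001, -1.0]]
ft_force: [-12.9, -2.8, 17.8]
grip_width: 0.137
```

```bash
python3 - <<'E'
from h import *
b,e=imaging.get_image('side'); np.savez('m3s.npz',b=b,e=e); s=readout.sense(); print(s['eef_pos'].round(1),s['ft_force'].round(1))
x0,y0,S=300,220,8
c=cv2.convertScaleAbs(cv2.resize(b[y0:y0+72,x0:x0+100,::-1],None,fx=S,fy=S,interpolation=cv2.INTER_CUBIC),alpha=2.4)
cv2.imwrite('pics/m3.png',c)
E
```

```text
[457.6 -78.6  57.1] [-12.8  -2.5  17.2]
```

View pics/m3.png

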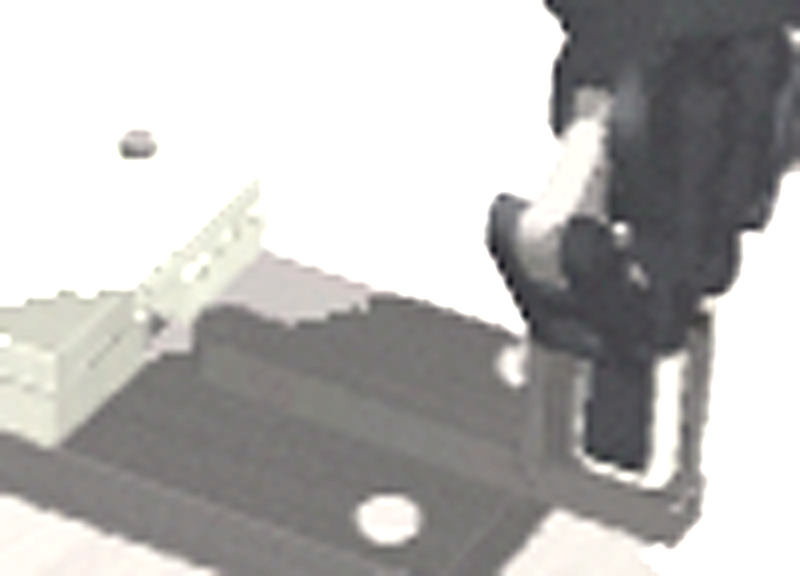

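The bar is seated on the sill, with its nose at crop (200,340), a few mm short of the slot opening at about (155,322). The downward load has grown, so I'll check the bar's pitch.

```bash
python3 - <<'E'
from h import *
O=np.array([580.8,-52.2]); f=.217; fx=np.array([np.cos(f),np.sin(f)]); fy=np.array([-fx[1],fx[0]])
for k in('m2','m3'):
    e=np.load(k+'s.npz')['e']; W=cloud('side',e); u=(W[...,:2]-O)@fx; v=(W[...,:2]-O)@fy; z=W[...,2]
    for q in range(-104,0,8):
        t=(e>0)&(abs(v-.5)<5)&(u>=q)&(u<q+8)&(z<44)
        if t.sum(): print(k,q+4,np.median(z[t]).round(2),t.sum(),end=' | ')
    print()
    m=(e>0)&(abs(v-.5)<5)&(u>-90)&(u<-25)&(z<44)&(z>25); print(np.polyfit(u[m],z[m],1))
E
```

```text
m2 -100 7.84 37 | m2 -92 32.79 20 | m2 -84 33.22 15 | m2 -76 33.33 16 | m2 -68 33.5 17 | m2 -60 34.15 17 | m2 -52 33.43 19 | m2 -44 32.99 20 | m2 -36 33.07 16 | m2 -28 32.62 17 | m2 -20 32.76 20 | m2 -12 17.81 11 | m2 -4 17.89 14 | 
[-1.58122330e-02  3.26241295e+01]
m3 -100 1.62 22 | m3 -92 30.3 9 | m3 -84 30.41 15 | m3 -76 30.31 12 | m3 -68 30.48 18 | m3 -60 31.02 14 | m3 -52 30.7 14 | m3 -44 30.81 12 | m3 -36 30.69 10 | m3 -28 30.65 12 | m3 -20 31.27 12 | m3 -12 31.5 9 | m3 -4 18.74 16 | 
[9.72698075e-03 3.12678946e+01]
```

The tail was pressed down about 0.01 rad over the sill edge, which wedged it. I'll let go so the bar settles flat, then re-grip.

>>> send_rows(motion=[[1.16, [0, 0, -0.1], 0], [1.8, [0, 0, 0], 0], [1.8, [0, 0, 0], 0], [1.8, [0, 0, 0], 0], [1.8, [0, 0, 0], 0], [1.8, [0, 0, 0], 0]])

```text
t: 12.38
eef_pos: [460.3, -78.7, 57.6]
tool_rot: [[0.976, 0.216, 0.0], [0.216, -0.976, 0.0], [0.0, -0.0, -1.0]]
ft_force: [-0.4, -0.3, 0.4]
grip_width: 0.212
```

>>> send_rows(motion=[[0.5, [0, 0, 0], 0], [0.5, [0, 0, 0], 0], [0.5, [0, 0, 0], 0], [0.5, [0, 0, 0], 0], [0.5, [0, 0, 0], 0], [0.5, [0, 0, 0], 0]])

```text
t: 12.88
eef_pos: [460.1, -78.7, 57.7]
tool_rot: [[0.976, 0.216, 0.0], [0.216, -0.976, 0.0], [0.0, 0.0, -1.0]]
ft_force: [0.9, 0.3, -1.7]
grip_width: 0.139
```

>>> send_rows(motion=[[1.16, [0, 0, -0.02], 0], [1.16, [0, 0, 0], 0], [1.16, [0.15, 0, 0], 0], [1.16, [0.15, 0, 0], 0], [1.16, [0, 0, 0], 0], [1.16, [0, 0, 0], 0], [1.16, [0, 0, 0], 0]])

```text
t: 13.47
eef_pos: [463.0, -78.0, 57.8]
tool_rot: [[0.976, 0.216, -0.0], [0.216, -0.976, 0.0], [-0.0, -0.0, -1.0]]
ft_force: [-0.4, 0.5, -3.6]
grip_width: 0.138
```

```bash
python3 - <<'E'
from h import *
O=np.array([580.8,-52.2]); f=.217; fx=np.array([np.cos(f),np.sin(f)]); fy=np.array([-fx[1],fx[0]])
b,e=imaging.get_image('side'); np.savez('m4s.npz',b=b,e=e); s=readout.sense(); print(s['eef_pos'].round(1),s['ft_force'].round(1))
p=s['eef_pos'][:2]-O; print('TCP',p@fx,p@fy)
W=cloud('side',e); u=(W[...,:2]-O)@fx; v=(W[...,:2]-O)@fy; z=W[...,2]
for q in range(-96,0,8):
    t=(e>0)&(abs(v)<14)&(u>=q)&(u<q+8)&(z<36)&(z>28)
    if t.sum()>3: print(q+4,np.median(z[t]).round(2),'v',v[t].min().round(1),v[t].max().round(1),end=' | ')
m=(e>0)&(abs(v-.5)<5)&(u>-90)&(u<0)&(z<44)&(z>27); print(np.polyfit(u[m],z[m],1),u[m].max())
E
```

```text
[463.  -78.   57.8] [-0.6 -0.  -1.9]
TCP -120.63803460990835 0.15391801478175537
-92 30.77 v -1.0 9.6 | -84 30.37 v -7.3 10.7 | -76 29.68 v -6.0 11.0 | -68 30.11 v -5.4 10.9 | -60 30.19 v -6.8 10.8 | -52 30.07 v -5.3 11.3 | -44 29.97 v -7.1 10.8 | -36 29.63 v -7.8 11.3 | -28 29.96 v -6.5 11.4 | -20 29.82 v -6.0 10.2 | -12 30.15 v -8.2 10.0 | -4 30.7 v -0.7 5.9 | [-3.82242820e-03  2.99071918e+01] -3.376800007220926
```

>>> send_rows(motion=[[1.16, [0, 0.08, 0], 0], [1.16, [0.15, 0, 0], 0], [1.16, [0.15, 0, 0], 0], [1.16, [0.15, 0, 0], 0], [1.16, [0, 0, 0], 0], [1.16, [0, 0, 0], 0], [1.16, [0, 0, 0], 0]])

```text
t: 14.1
eef_pos: [467.6, -77.8, 57.9]
tool_rot: [[0.976, 0.216, -0.0], [0.216, -0.976, 0.0], [-0.0, -0.0, -1.0]]
ft_force: [-0.5, -0.2, -2.4]
grip_width: 0.139
```

>>> send_rows(motion=[[1.16, [0.1, 0, 0], 0], [1.16, [0.1, 0, 0], 0], [1.16, [0.1, 0, 0], 0], [1.16, [0, 0, 0], 0], [1.16, [0, 0, 0], 0], [1.16, [0, 0, 0], 0]])

```text
t: 14.6
eef_pos: [470.5, -77.2, 57.9]
tool_rot: [[0.976, 0.216, -0.0], [0.216, -0.976, 0.0], [-0.0, -0.0, -1.0]]
ft_force: [-0.8, -0.1, -2.6]
grip_width: 0.138
```

>>> send_rows(motion=[[1.16, [0.1, 0, 0.02], 0], [1.16, [0.1, 0, 0], 0], [1.16, [0.1, 0, 0], 0], [1.16, [0.1, 0, 0], 0], [1.16, [0, 0, 0], 0], [1.16, [0, 0, 0], 0]])

```text
t: 15.1
eef_pos: [474.6, -76.3, 57.7]
tool_rot: [[0.976, 0.216, 0.0], [0.216, -0.976, -0.0], [0.0, 0.0, -1.0]]
ft_force: [-0.4, 0.7, -1.7]
grip_width: 0.137
```

>>> send_rows(motion=[[1.16, [0.1, 0, 0], 0], [1.16, [0.1, 0, 0], 0], [1.16, [0.1, 0, 0], 0], [1.16, [0, 0, 0], 0], [1.16, [0, 0, 0], 0]])

```text
t: 15.52
eef_pos: [477.5, -75.7, 57.7]
tool_rot: [[0.976, 0.216, 0.0], [0.216, -0.976, -0.0], [0.0, 0.0, -1.0]]
ft_force: [-0.3, -0.3, -2.2]
grip_width: 0.135
```

>>> send_rows(motion=[[1.16, [0.15, 0, 0], 0], [1.16, [0.15, 0, 0], 0], [1.16, [0.15, 0, 0], 0], [1.16, [0.15, 0, 0], 0], [1.16, [0, 0, 0], 0], [1.16, [0, 0, 0], 0]])

```text
t: 16.02
eef_pos: [483.5, -74.4, 57.7]
tool_rot: [[0.976, 0.216, 0.0], [0.216, -0.976, -0.0], [0.0, 0.0, -1.0]]
ft_force: [0.6, -0.5, -1.8]
grip_width: 0.136
```

>>> send_rows(motion=[[1.16, [0.15, 0, 0], 0], [1.16, [0.15, 0, 0], 0], [1.16, [0.1, 0, 0], 0], [1.16, [0, 0, 0], 0], [1.16, [0, 0, 0], 0]])

```text
t: 16.43
eef_pos: [487.3, -73.6, 57.7]
tool_rot: [[0.976, 0.216, 0.0], [0.216, -0.976, -0.0], [0.0, 0.0, -1.0]]
ft_force: [-0.5, -0.1, -2.7]
grip_width: 0.136
```

>>> send_rows(motion=[[1.18, [0.1, 0, 0], 0], [1.18, [0.1, 0, 0], 0], [1.18, [0.1, 0, 0], 0], [1.18, [0.1, 0, 0], 0], [1.18, [0, 0, 0], 0], [1.18, [0, 0, 0], 0]])

```text
t: 16.93
eef_pos: [491.1, -72.7, 57.7]
tool_rot: [[0.976, 0.216, 0.0], [0.216, -0.976, 0.0], [0.0, -0.0, -1.0]]
ft_force: [0.0, -0.2, -2.5]
grip_width: 0.137
```

>>> send_rows(motion=[[1.18, [0.1, 0, 0], 0], [1.18, [0.1, 0, 0], 0], [1.18, [0.1, 0, 0], 0], [1.18, [0.1, 0, 0], 0], [1.18, [0.1, 0, 0], 0], [1.18, [0, 0, 0], 0], [1.18, [0, 0, 0], 0]])

```text
t: 17.52
eef_pos: [496.0, -71.6, 57.7]
tool_rot: [[0.976, 0.216, 0.0], [0.216, -0.976, -0.0], [0.0, 0.0, -1.0]]
ft_force: [0.6, -1.3, -1.4]
grip_width: 0.141
```

>>> send_rows(motion=[[1.18, [0.1, 0, 0], 0], [1.18, [0.1, 0, 0], 0], [1.18, [0.1, 0, 0], 0], [1.18, [0.1, 0, 0], 0], [1.18, [0.1, 0, 0], 0], [1.18, [0, 0, 0], 0], [1.18, [0, 0, 0], 0]])

```text
t: 18.1
eef_pos: [500.8, -70.5, 57.7]
tool_rot: [[0.976, 0.216, -0.0], [0.216, -0.976, 0.0], [-0.0, -0.0, -1.0]]
ft_force: [-0.2, -0.2, -2.1]
grip_width: 0.142
```

>>> send_rows(motion=[[1.18, [0.1, 0, 0], 0], [1.18, [0.1, 0, 0], 0], [1.18, [0.1, 0, 0], 0], [1.18, [0.1, 0, 0], 0], [1.18, [0.1, 0, 0], 0], [1.18, [0, 0, 0], 0], [1.18, [0, 0, 0], 0]])

```text
t: 18.68
eef_pos: [505.7, -69.4, 57.7]
tool_rot: [[0.976, 0.216, -0.0], [0.216, -0.976, 0.0], [-0.0, -0.0, -1.0]]
ft_force: [-0.4, 0.7, -2.6]
grip_width: 0.139
```

>>> send_rows(motion=[[1.18, [0.1, 0, 0], 0], [1.18, [0.1, 0, 0], 0], [1.18, [0.1, 0, 0], 0], [1.18, [0.1, 0, 0], 0], [1.18, [0.1, 0, 0], 0], [1.18, [0, 0, 0], 0], [1.18, [0, 0, 0], 0]])

```text
t: 19.27
eef_pos: [510.6, -68.3, 57.7]
tool_rot: [[0.976, 0.216, -0.0], [0.216, -0.976, -0.0], [-0.0, 0.0, -1.0]]
ft_force: [-0.1, 0.6, -2.4]
grip_width: 0.14
```

>>> send_rows(motion=[[1.18, [0.1, 0, 0], 0], [1.18, [0.1, 0, 0], 0], [1.18, [0.1, 0, 0], 0], [1.18, [0.1, 0, 0], 0], [1.18, [0.1, 0, 0], 0], [1.18, [0, 0, 0], 0], [1.18, [0, 0, 0], 0]])

```text
t: 19.85
eef_pos: [515.5, -67.3, 57.7]
tool_rot: [[0.976, 0.216, -0.0], [0.216, -0.976, -0.0], [-0.0, 0.0, -1.0]]
ft_force: [-0.1, -0.3, -2.1]
grip_width: 0.142
```

>>> send_rows(motion=[[1.18, [0.1, 0, 0], 0], [1.18, [0.1, 0, 0], 0], [1.18, [0.1, 0, 0], 0], [1.18, [0.1, 0, 0], 0], [1.18, [0.1, 0, 0], 0], [1.18, [0, 0, 0], 0], [1.18, [0, 0, 0], 0]])

```text
t: 20.43
eef_pos: [520.4, -66.2, 57.7]
tool_rot: [[0.976, 0.216, 0.0], [0.216, -0.976, -0.0], [0.0, 0.0, -1.0]]
ft_force: [0.7, 0.0, -1.9]
grip_width: 0.14
```

>>> send_rows(motion=[[1.18, [0.1, 0, 0], 0], [1.18, [0.1, 0, 0], 0], [1.18, [0.1, 0, 0], 0], [1.18, [0.1, 0, 0], 0], [1.18, [0.1, 0, 0], 0], [1.18, [0, 0, 0], 0], [1.18, [0, 0, 0], 0]])

```text
t: 21.02
eef_pos: [523.9, -65.3, 57.7]
tool_rot: [[0.976, 0.216, -0.003], [0.216, -0.976, -0.0], [-0.003, -0.0, -1.0]]
ft_force: [-5.6, -3.1, 1.4]
grip_width: 0.139
```

A force of about 6 N along the slot shows contact. I'll press gently to about 10 N.

>>> send_rows(motion=[[1.18, [0.04, 0, 0], 0], [1.18, [0, 0, 0], 0], [1.18, [0, 0, 0], 0], [1.18, [0, 0, 0], 0]])

```text
t: 21.35
eef_pos: [523.9, -65.3, 57.7]
tool_rot: [[0.976, 0.216, -0.003], [0.216, -0.976, -0.0], [-0.003, -0.001, -1.0]]
ft_force: [-7.3, -2.1, 3.9]
grip_width: 0.14
```

>>> send_rows(motion=[[1.18, [0.05, 0, 0], 0], [1.18, [0, 0, 0], 0], [1.18, [0, 0, 0], 0], [1.18, [0, 0, 0], 0]])

```text
t: 21.68
eef_pos: [523.9, -65.2, 57.7]
tool_rot: [[0.976, 0.217, -0.004], [0.217, -0.976, -0.0], [-0.004, -0.001, -1.0]]
ft_force: [-7.7, -2.1, 3.5]
grip_width: 0.142
```

>>> send_rows(motion=[[1.16, [0, 0.05, 0], 0], [1.16, [0.05, 0, 0], 0], [1.16, [0, 0, 0], 0], [1.16, [0, 0, 0], 0], [1.16, [0, 0, 0], 0]])

```text
t: 22.1
eef_pos: [524.0, -65.3, 57.7]
tool_rot: [[0.976, 0.217, -0.006], [0.217, -0.976, 0.0], [-0.005, -0.001, -1.0]]
ft_force: [-10.6, -2.3, 6.0]
grip_width: 0.139
```

Firm and immovable at about 11 N, so the bar is on the stop. I'll unload, release and rise.

>>> send_rows(motion=[[1.16, [-0.15, 0, 0], 0], [1.16, [0, 0, 0], 0], [2.5, [0, 0, 0], 0], [2.5, [0, 0, 0], 0], [2.5, [0, 0, 0], 0], [2.5, [0, 0, 0], 0], [2.5, [0, 0, 0], 0]])

```text
t: 22.68
eef_pos: [525.7, -65.7, 57.8]
tool_rot: [[0.976, 0.216, 0.001], [0.216, -0.976, -0.0], [0.001, 0.0, -1.0]]
ft_force: [-0.5, 0.2, 0.5]
grip_width: 0.295
```

>>> send_rows(motion=[[2.5, [0, 0, -0.5], 0], [2.5, [0, 0, -1.5], 0], [2.5, [0, 0, -2.5], 0], [2.5, [0, 0, -3], 0], [2.5, [0, 0, -3], 0], [2.5, [0, 0, -2], 0], [2.5, [0, 0, 0], 0], [2.5, [0, 0, 0], 0]])

```text
t: 23.35
eef_pos: [526.1, -65.9, 184.4]
tool_rot: [[0.976, 0.216, 0.004], [0.216, -0.976, -0.001], [0.003, 0.002, -1.0]]
ft_force: [-0.5, 0.2, -1.1]
grip_width: 0.292
```

```bash
python3 - <<'E'
from h import *
O=np.array([580.8,-52.2]); f=.217; fx=np.array([np.cos(f),np.sin(f)]); fy=np.array([-fx[1],fx[0]])
b,e=imaging.get_image('side'); np.savez('m5s.npz',b=b,e=e); s=readout.sense(); p=s['eef_pos']; print(p.round(1),s['ft_force'].round(1),'TCP',(p[:2]-O)@fx,(p[:2]-O)@fy)
W=cloud('side',e); u=(W[...,:2]-O)@fx; v=(W[...,:2]-O)@fy; z=W[...,2]
m=(e>0)&(z>66)&(z<73)&(abs(v)<25)&(u<0)&(u>-90); print('T top',u[m].min(),u[m].max(),v[m].min(),v[m].max(),m.sum())
m=(e>0)&(z>125)&(abs(v)<20)&(u>50)&(u<125); print('ball',W[m].mean(0),u[m].mean(),m.sum(),u[m].min(),u[m].max(),z[m].max())
cv2.imwrite('pics/m5.png',cv2.convertScaleAbs(cv2.resize(b[160:310,220:420,::-1],(800,600)),alpha=1.6))
E
```

```text
[525.1 -65.6 182.9] [-0.1  0.3 -0.1] TCP -57.26094207583331 -1.0525082377624226
T top -72.64411493921439 -35.189787240265666 -14.665429255978548 19.83941730110958 131
ball [652.0758672  -30.7202743  138.58422261] 74.22889285307748 148 64.76714479740569 90.25778193740572 147.80584123564196
```

View pics/m5.png

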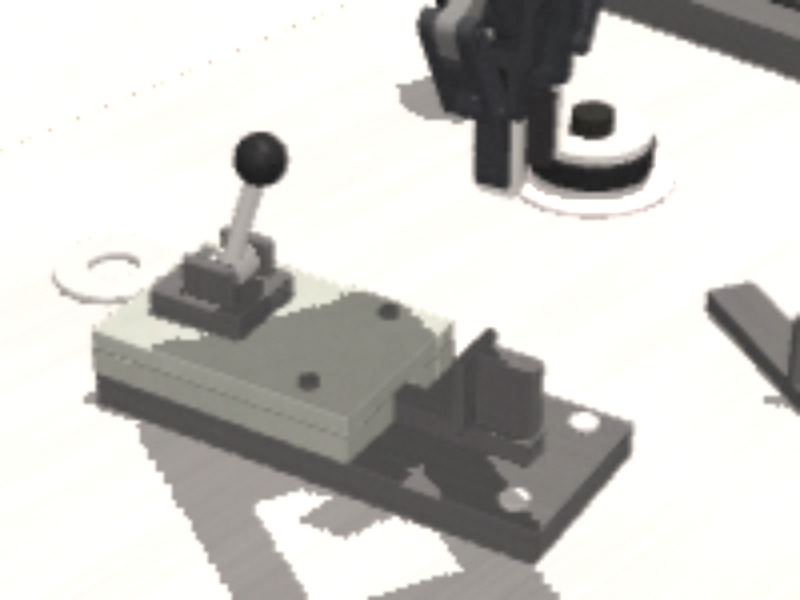

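The bar sits in the slot with its T grip clear, at crop (510,390), and the nose works out at about 58 mm in. The ball is at crop (260,160), u ≈ 75. I'll close the fingers and go in behind the ball.

>>> send_rows(motion=[[0, [1, 0, -0.5], 0], [0, [2.4, 0, 0], 0], [0, [2.4, 0, 0], 0], [0, [2.4, 0, 0], 0], [0, [1.5, 0, 0], 0], [0, [0, 0, 0], 0], [0, [0, 0, 0], 0], [0, [0, 0, 0], 0]])

```text
t: 24.07
eef_pos: [618.5, -44.6, 186.2]
tool_rot: [[0.976, 0.216, -0.003], [0.216, -0.976, 0.001], [-0.003, -0.001, -1.0]]
ft_force: [0.2, -0.1, 0.1]
grip_width: 0.002
```

>>> send_rows(motion=[[0, [0, 0, 1], 0], [0, [0, 0, 1.5], 0], [0, [0, 0, 1.5], 0], [0, [0, 0, 0], 0], [0, [0, 0, 0], 0], [0, [0, 0, 0], 0]])

```text
t: 24.57
eef_pos: [619.8, -44.9, 148.2]
tool_rot: [[0.976, 0.216, 0.0], [0.216, -0.976, -0.0], [0.0, 0.0, -1.0]]
ft_force: [0.4, 0.7, -0.4]
grip_width: -0.0
```

>>> send_rows(motion=[[0, [0.5, 0, 0], 0], [0, [0.5, 0, 0], 0], [0, [0.5, 0, 0], 0], [0, [0.5, 0, 0], 0], [0, [0.5, 0, 0], 0], [0, [0.5, 0, 0], 0], [0, [0, 0, 0], 0], [0, [0, 0, 0], 0]])

```text
t: 25.23
eef_pos: [649.9, -37.9, 147.5]
tool_rot: [[0.976, 0.216, 0.001], [0.216, -0.976, 0.0], [0.001, -0.0, -1.0]]
ft_force: [0.1, -0.4, -0.3]
grip_width: -0.001
```

>>> send_rows(motion=[[0, [0.4, 0, 0], 0], [0, [0.4, 0, 0], 0], [0, [0.4, 0, 0], 0], [0, [0.4, 0, 0], 0], [0, [0.4, 0, 0], 0], [0, [0.3, 0, 0], 0], [0, [0, 0, 0], 0], [0, [0, 0, 0], 0]])

```text
t: 25.9
eef_pos: [672.2, -33.1, 147.5]
tool_rot: [[0.976, 0.216, 0.001], [0.216, -0.976, 0.0], [0.001, -0.0, -1.0]]
ft_force: [0.1, -0.0, 0.2]
grip_width: -0.002
```

```bash
cat > ball.py <<'E'
from h import *
O=np.array([580.8,-52.2]); f=.217; fx=np.array([np.cos(f),np.sin(f)]); fy=np.array([-fx[1],fx[0]])
b,e=imaging.get_image('side'); s=readout.sense(); p=s['eef_pos']; print(p.round(1),s['ft_force'].round(1),'TCP',(p[:2]-O)@fx,(p[:2]-O)@fy)
W=cloud('side',e); u=(W[...,:2]-O)@fx; v=(W[...,:2]-O)@fy; z=W[...,2]
m=(e>0)&(z>66)&(z<73)&(abs(v)<25)&(u<0)&(u>-90); print('T top',u[m].min(),u[m].max(),v[m].min(),v[m].max(),m.sum())
cv2.imwrite('pics/ball.png',cv2.convertScaleAbs(cv2.resize(b[160:310,220:420,::-1],(800,600)),alpha=1.6))
E
python3 ball.py
```

```text
[672.  -33.1 147.5] [ 0.  -0.2  0.2] TCP 93.21016488248904 -0.9790278239358337
T top -73.88677032908166 -35.382735713215176 -15.610293207804203 18.664486348365127 128
```

View pics/ball.png

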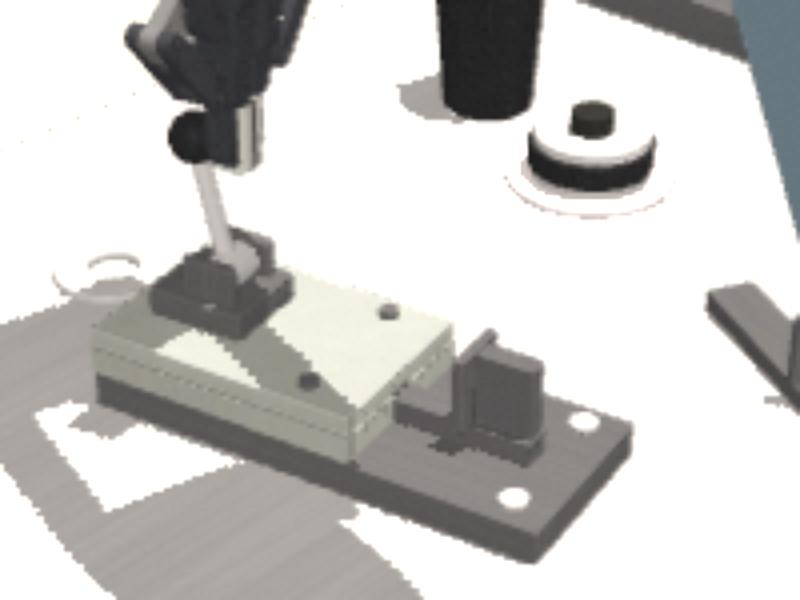

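The ball, at crop (195,135), is being pushed and is already past upright. The bar hasn't moved. I'll push on slowly to the end of travel.

>>> send_rows(motion=[[0, [0.2, 0, 0], 0], [0, [0.2, 0, 0], 0], [0, [0.2, 0, 0], 0], [0, [0.2, 0, 0], 0], [0, [0, 0, 0], 0], [0, [0, 0, 0], 0], [0, [0, 0, 0], 0]])

```text
t: 26.53
eef_pos: [679.4, -31.4, 147.5]
tool_rot: [[0.976, 0.216, -0.0], [0.216, -0.976, 0.0], [-0.0, -0.0, -1.0]]
ft_force: [-2.8, -0.6, -2.3]
grip_width: 0.003
```

>>> send_rows(motion=[[0, [0.15, 0, 0], 0], [0, [0.15, 0, 0], 0], [0, [0, 0, 0], 0], [0, [0, 0, 0], 0], [0, [0, 0, 0], 0]])

```text
t: 26.95
eef_pos: [682.5, -30.8, 147.7]
tool_rot: [[0.976, 0.216, 0.0], [0.216, -0.976, 0.0], [0.0, -0.0, -1.0]]
ft_force: [-2.4, -0.4, -1.4]
grip_width: -0.003
```

>>> send_rows(motion=[[0, [0.15, 0, 0], 0], [0, [0.1, 0, 0], 0], [0, [0, 0, 0], 0], [0, [0, 0, 0], 0], [0, [0, 0, 0], 0]])

```text
t: 27.37
eef_pos: [683.7, -30.5, 147.6]
tool_rot: [[0.976, 0.216, -0.003], [0.216, -0.976, -0.0], [-0.003, -0.0, -1.0]]
ft_force: [-6.5, -1.3, 0.3]
grip_width: 0.002
```

>>> send_rows(motion=[[0, [0.1, 0, 0], 0], [0, [0, 0, 0], 0], [0, [0, 0, 0], 0], [0, [0, 0, 0], 0]])

```text
t: 27.7
eef_pos: [683.9, -30.5, 147.5]
tool_rot: [[0.976, 0.216, -0.005], [0.216, -0.976, -0.001], [-0.005, -0.001, -1.0]]
ft_force: [-9.1, -2.7, 0.9]
grip_width: 0.001
```

>>> send_rows(motion=[[0, [-1, 0, 0], 0], [0, [-1.5, 0, 0], 0], [0, [-1.5, 0, -0.5], 0], [0, [-1, 0, -2.5], 0], [0, [-1, 0, -3.5], 0], [0, [-2, 0, -3], 0], [0, [-2, 0, 0], 0], [0, [0, 0, 0], 0]])

```text
t: 28.37
eef_pos: [587.9, -52.4, 246.6]
tool_rot: [[0.976, 0.216, 0.006], [0.216, -0.976, -0.002], [0.006, 0.003, -1.0]]
ft_force: [0.2, 0.0, -0.9]
grip_width: -0.0
```

>>> send_rows(motion=[[0, [-3, 0, 0], 0], [0, [-3, 0, 0], 0], [0, [-2, 0, 0], 0], [0, [0, 0, 0], 0], [0, [0, 0, 0], 0], [0, [0, 0, 0], 0], [0, [0, 0, 0], 0]])

```text
t: 28.95
eef_pos: [511.4, -69.0, 242.7]
tool_rot: [[0.976, 0.216, 0.001], [0.216, -0.976, 0.0], [0.001, 0.0, -1.0]]
ft_force: [-0.2, -0.1, 0.1]
grip_width: -0.001
```

```bash
cat >> ball.py <<'E'
m=(e>0)&(z>122)&(z<155)&(abs(v)<20)&(u>50)&(u<150); print('ball',u[m].mean(),u[m].min(),u[m].max(),z[m].max(),m.sum())
E
python3 ball.py
```

```text
[511.3 -68.9 242.6] [ 0.1 -0.1  0.1] TCP -71.5148119316902 -1.3577813389727051
T top -72.96005412046665 -35.4419633103211 -15.368624682511198 17.558362063250705 129
ball 122.84362037438461 114.27539390855867 134.86243154832079 145.46206613411982 142
```

View pics/ball.png

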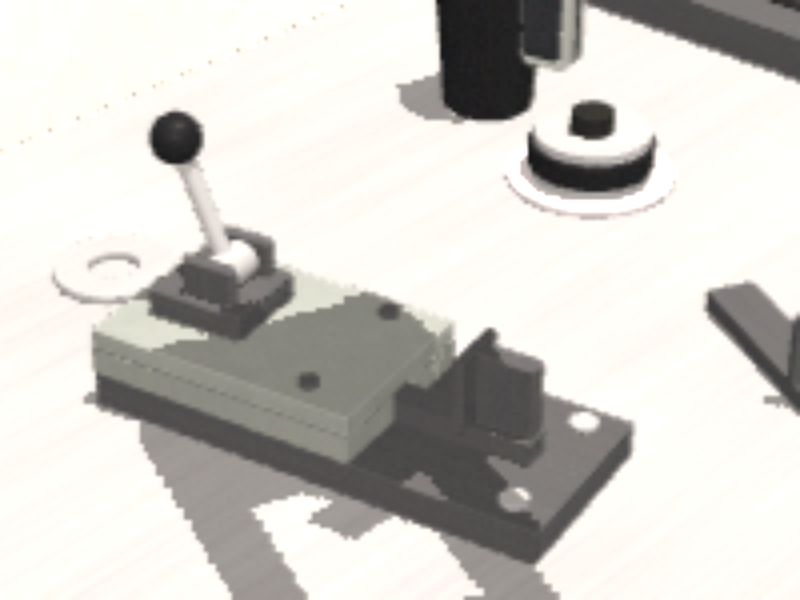

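The lever is right over, with the ball at crop (176,138). The bar is unmoved and the gripper is clear.

```bash
python3 -c "
from bench import job; print(job.hand_in())"
```

```text
the job is handed in; nothing more can be done
None
```

The narrow bar is in the slot against the hidden stop, and the clamp lever is right over. The job was handed in at about 29 s of the 64 s allowed.

- **Bar:** I gripped it by its web, laid it on the sill and slid it in nose first with a loosened grip that would slip before the force on the stop got too high. It met the stop about 57 mm in. I pressed to about 11 N at the wrist; the TCP moved only about 0.1 mm more.
- **Lever:** I pushed it with closed fingers to its hard end, where about 9 N gave no further movement.

**Last checks:** the bar's grip is within about 1 mm of where it was just after I released it. In the side view the ball's mean position along the slot went from 74 to 123 mm; the end of travel is about 127 mm, and the 4 mm gap is within the bias of that measurement. The gripper touches nothing, and I didn't approach the wide bar or the magnets.

**What went less smoothly:**
- **Sill:** I first gripped the bar with its tail hanging past the sill. Pressing down, partly to test the grip, put up to 24 N on the bed and tilted the bar about 0.01 rad. I let it settle flat and gripped it again before it went into the slot.
- **Camera fit:** the top and side views disagreed by about 1 mm across the slot. I went by the side view, and the bar entered with no noticeable side force.

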